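# Unload a culture flask from the spring-hooded shaker

### The job

The shaking is done: lift the plate shaker's hood by its bar past the point where its springs take over, so that it stays up by itself, then take out the flask with the red cap and set it down gently, lying flat as it was, with its body centred on the round glass disc of the microscope's light base. Keep the flask level on the way, leave the hood up for the next load, and leave the blue-capped flask and the other things on the bench where they are.

Things in the scene. Friction and masses are not known exactly. Their poses are not given: they have to be found in the camera images.
- shaker: Plate shaker fixed on the bench, 270 mm deep (x), 260 mm wide (y). Origin: centre of its underside; -x is its front with the control panel (under 70 mm high), +x its rear with the hood's hinge, z up. Under the hood lies a flat platform with a black mat, top 85 mm above the bench, 150 mm (x) by 206 mm (y), centred 17.5 mm behind the origin; the two flasks lie on it side by side.
- hood (a joint): Hood angle: 0 shut, grows as the front is lifted, stop at 1.72 rad. White box, clear top, 195 mm deep, 254 wide, 62 high, 0.65 to 0.9 kg, damped hinge. Side springs pull it shut below the balance point (about 1.05 rad) and up to the stop beyond it: let go before, it falls shut; let go past 1.2 rad it swings open and stays. Lifting takes 5 to 8 N at the bar at first, less later.
- hood_bar (a point): Centre of the hood's lifting bar: round steel, 12 mm thick, 110 mm long along the shaker's y, 38 mm finger gap to the hood's front wall. Moves with the hood. Shut: 122 mm in front of the shaker's origin, 118 mm above the bench, 243 mm in front of and 38 mm above the hinge axis; hood top 24 mm above it, panel 50 mm below it. It can turn between the fingers as the hood swings.
- hood_hinge (a point): Middle of the hood's hinge axis, fixed on the shaker, 121 mm behind its origin and 80 mm above the bench; the axis is the shaker's y. The open hood stands upright behind this axis, its bar on top up to 332 mm above the bench: keep the gripper's body clear of it when working over the platform.
- flask_red: The flask to move: flat clear culture flask with a red screw cap, lying on its broad face, 55 to 100 g. Origin: centre of the underside of its rectangular body, which is 70 mm long (its x), 50 mm wide (its y), 25 mm thick (z up). Shoulder, neck and round cap (26 mm thick) point to its -x; the cap's end is 69 mm from the origin. Grip the body across its 50 mm width.
- flask_blue: Flask of the same shape and axes with a blue cap, beside the red one on the mat (centres about 100 mm apart); stays where it is.
- light_base: White flat transmitted-light base, 230 mm (x) by 190 mm (y), fixed on the bench. Origin: centre of its underside; z up.
- glass (a point): Centre of the top of the pale round glass disc (100 mm across, in a black ring 122 mm across, level with it) in the middle of the light base, 36 mm above the bench and 3 mm above the white housing.
- well_plate: Clear 24-well plate, 86 by 128 mm, 20 mm high, on the bench to the robot's left; origin: centre of underside. Stays put.
- wash_red: Wash bottle with red cap and spout, 72 mm across, 200 mm high, at the far side; origin: centre of underside. Stays put.
- wash_orange: Wash bottle with orange cap and spout, same size, at the far side. Stays put.
- tip_box: Blue open box of pipette tips, 85 by 120 mm, 52 mm high, on the bench to the robot's right; origin: centre of underside. Stays put.
- marker: Marker pen lying on the bench, 13 mm thick, 135 mm long; origin under its middle. Stays put.
- timer: White bench timer, 60 by 75 mm, 19 mm high, on the bench between robot and machines; origin: centre of underside. Stays put.

How it is judged:
On the way, in this order (a step that is already met when the one before it is completed fails the run):
1. the hood stands open on its own, untouched by the robot (past 1.5 rad) (value of joint hood above 1.5 rad and contact force between shaker and the arm below 0.2 N and contact force between shaker and the fingers below 0.2 N), for 0.4 s.
2. the red-capped flask is held in the fingers, lifted clear of the mat (z of flask_red in the frame of shaker above 0.105 m and contact force between flask_red and the fingers above 0.5 N), for 0.2 s.
At the end, for the whole second after the job is handed in: The red-capped flask lies flat (within 3 mm of height and 3.4 degrees) and at rest on the light base, the middle of its body within 18 mm of the middle of the round glass; the hood still stands open by itself (past 1.5 rad); the blue-capped flask lies where it was, within 20 mm (horizontal distance between flask_red and glass below 0.018 m and z of flask_red in the frame of glass between -0.003 and 0.003 m and angle between flask_red's own z axis and vertical below 0.06 rad and linear speed of flask_red below 0.02 m/s and value of joint hood above 1.5 rad and distance of flask_blue from where it was at the start of the episode below 0.02 m); the robot touches nothing.
It fails at once if the red-capped flask is tilted by more than 29 degrees (angle between flask_red's own z axis and vertical above 0.5 rad).
It fails at once if the red-capped flask is dropped (falls free of the fingers faster than 0.4 m/s, about 8 mm of fall) (linear speed of flask_red above 0.4 m/s and contact force between flask_red and the fingers below 0.1 N).
It fails at once if the blue-capped flask is moved by more than 20 mm (distance of flask_blue from where it was at the start of the episode above 0.02 m).
It fails at once if something else on the bench is moved by more than 30 mm (distance of any of well_plate, wash_red, wash_orange, tip_box, marker, timer from where it was at the start of the episode above 0.03 m).
It also fails if it takes over 54 s, if anything falls off the work surface, if the arm or the gripper's body presses on something with over 40 N, if the wrist force passes 120 N, or if a joint passes its speed limit or range.

### The arm

A 6-joint arm with a two-finger parallel gripper is mounted at the origin on the work surface. World frame = base frame: x ahead of the robot, y to its left, z up, the work surface at z = 0. Lengths are in m, angles in rad, forces in N, time in s.
With the tool pointing down it reaches from about 0.425 to 0.95 m from the base axis. Payload 14.7 kg.
Tool frame: the origin (TCP) lies at the very end of the fingers, on their centre line; the grasp point (between the pads) lies r.tcp_to_grasp behind it (r.tcp_to_grasp is the distance from the TCP to the grasp point, in m); z points along the fingers, y is the line along which they close (so a half turn about z gives the same grasp; the last joint's range is limited). The gripper opens to 85 mm and grips with 20 to 120 N. Pads are 22 mm wide; open, the fingers measure 114 mm over their backs; the gripper's body (76 mm by 85 mm) begins 54 mm behind the grasp point. The pads swing forward as they close: fully open they stand 13 mm farther back than shut.
Start: joints at [-1.203, 0.48, 1.596, -0, 1.065, -0.047], TCP at [0.262, -0.595, 0.231] pointing down, gripper open.
Joint ranges: [-2.75, 2.75], [-0.82, 2.05], [0.23, 2.67], [-1.56, 4.7], [0.09, 2.69], [-2.92, 2.92]. Speed limits (rad/s): [1.89, 1.89, 2.39, 3.01, 3.01, 3.01].

### API

Orientations are given as a 3x3 rotation matrix whose columns are the frame's x, y, z axes.
In Python, from station import r gives the robot as it stands.
- The arm moves only by the tool servo_tool, never from a script. Its argument "increments" is a list that holds one entry, the list of rows, each a list of 4 numbers: the shift along the tool's x, y, z in cm, then the turn about the tool's z in rad. In form: [[[x, y, z, yaw], ...]]. A call has 1 to 8 rows; each row is the pose to reach, as a shift and turn from the pose commanded when the call began, along the tool's axes at that moment; what a row does not reach only later rows make up. A row lasts 1/10 s, in which the tool goes at most 50 mm and 8.59 degrees, less where a joint would pass 70% of its speed; a pose out of reach is approached as far as the arm can. A call with a gripper value outside its range is refused whole. "hand" is the gripper command: -1 is shut, 1 is fully open, values between are in proportion, set as the call begins (left out, the last holds). The fingers move at their own pace and stop on an object; "squeeze" is the grip in N (left out, the last holds). Time passes only in rows, so rows that repeat a pose let the fingers close. It gives the time, the measured TCP pose, the force, the opening and the grip force at its end, in the units of the state.
- r.read_state(): the state, without advancing time (a new reading comes with each control period).
- r.capture(name): name is "side" or "top" or "wrist"; returns a dict with "img" (384x512x3 uint8, red, green, blue), "fx", "fy", "cx", "cy" (pixels), "rvec" (rotation vector, rad) and "tvec" (3), from world to camera coordinates, as OpenCV has them. Camera axes: x right, y down, z forward; pixel columns grow to the right and rows downward; lengths in m; the calibration is good to about 2 mm. A picture is of the moment at which its call begins. There is no depth.
- r.close_job(): hands the job in; it is judged then, once.
The state is a dict: "t": time; "joints": joint angles; "joint_vel": joint speeds; "effort": joint torques, N m; "ee_pos": TCP position; "tool_rot": TCP orientation; "contact_force": force on the tool from outside, world axes, zero at the start; "ft_torque": the same for the moment, N m; "grip_width": finger opening in m; "grasp_force": force on a finger pad.
Only numpy, scipy, OpenCV 4.12 (cv2) and the standard library are available. Lean on these libraries where they do the work, as an engineer would, in place of code of your own. Each camera call takes 0.05 s, during which the arm holds its last target. There are 200 camera calls.

## Working session

There is one attempt and no reset: what is moved stays moved. The work goes in short steps, Python scripts to look and compute and a tool call to move; the robot and the scene stay as the last step left them, time stands still between calls to the robot, and variables do not carry over. Pictures are saved under pics/ and viewed, at most 10 in all, crops included, and the job is handed in when it is done.

Besides the shell and the picture viewer there is one more tool, called as name([rows], argument=value, ...), one row to a line, values as JSON. servo_tool: Moves the arm, as the interface text tells. Its arguments: {"type":"object","properties":{"increments":{"type":"array"},"hand":{"type":"number"},"squeeze":{"type":"number"}},"required":["increments"]}

```bash
mkdir -p pics; ls; python3 - <<'E'
from station import r
import cv2,numpy as np
s=r.read_state(); print(s['t'],s['ee_pos'],s['tool_rot'],r.tcp_to_grasp,s['grip_width'])
for n in ('top','side'):
    c=r.capture(n); cv2.imwrite(f'pics/{n}0.png',c['img'][:,:,::-1]); R=cv2.Rodrigues(np.array(c['rvec']))[0]
    print(n,c['fx'],c['cx'],c['cy'],-R.T@np.array(c['tvec']).ravel(), R.tolist())
E
```

```text
pics
0.0 [ 0.2618323  -0.59447969  0.23064444] [[ 9.15181165e-01  4.03042458e-01 -4.61858144e-04]
 [ 4.03042720e-01 -9.15180434e-01  1.15685410e-03]
 [ 4.35777846e-05 -1.24487965e-03 -9.99999224e-01]] 0.0187 0.08561593222124614
top 408.73001523775196 261.6174944283774 192.56154717369512 [0.25099248 0.02474322 1.67705216] [[0.018709964406648627, -0.9998097469903654, 0.005514259239804337], [-0.9794979520763397, -0.019435757757182093, -0.20051437155141963], [0.20058339689555207, -0.0016495888778578494, -0.9796752419788791]]
side 472.86057409985744 247.51758807412398 196.84812867323544 [-0.02701311 -1.14029137  1.46246283] [[0.8935916538154344, -0.4488807654462084, -0.00012101166858141665], [-0.32348322038838, -0.6437744922310976, -0.6934789176894677], [0.3112114431677613, 0.6197261181885257, -0.7204769087739181]]
```

View pics/top0.png

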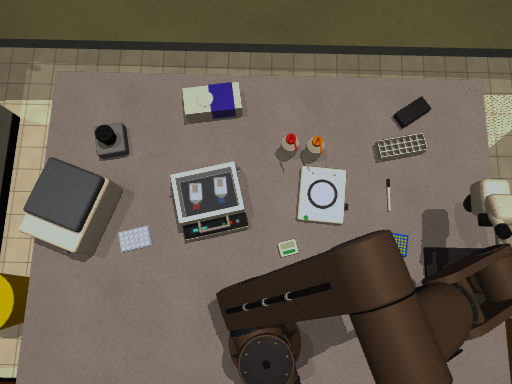

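View pics/side0.png

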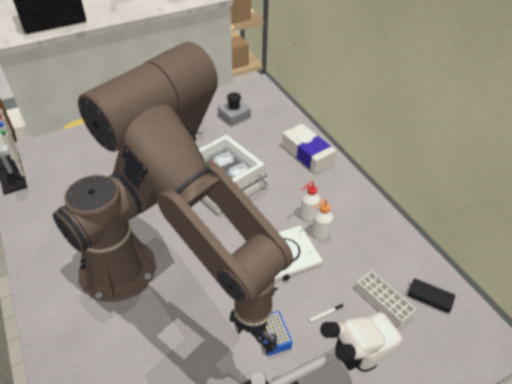

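The top view shows the shaker around (208,200), with the red flask near (196,192), the blue near (220,188) and the bar near (213,224). The glass is near (322,193). I'll zoom in for better pixel positions.

```bash
python3 - <<'E'
import cv2
i=cv2.imread('pics/top0.png')[150:250,160:360]
cv2.imwrite('pics/crop0.png',cv2.resize(i,None,fx=4,fy=4,interpolation=cv2.INTER_CUBIC))
E
```

```text
(no output)
```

View pics/crop0.png

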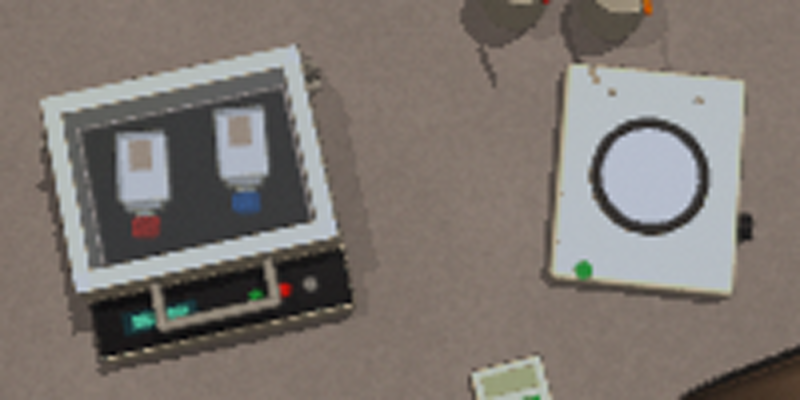

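The crop shows the hood top corners at about (42,100), (297,47), (337,243) and (78,292). The bar runs from (163,327) to (278,300), the glass centre is at (650,176), the red body centre at (143,170) and its cap at (146,226).

```bash
cat > h.py <<'E'
from station import r
import cv2,numpy as np
def ray(c,uv,z):
    R=cv2.Rodrigues(np.array(c['rvec'],float))[0]; o=-R.T@np.array(c['tvec'],float).ravel()
    d=R.T@np.array([(uv[0]-c['cx'])/c['fx'],(uv[1]-c['cy'])/c['fy'],1]); return o+d*(z-o[2])/d[2]
def proj(c,p):
    return cv2.projectPoints(np.array(p,float).reshape(-1,3),np.array(c['rvec'],float),np.array(c['tvec'],float),np.array([[c['fx'],0,c['cx']],[0,c['fy'],c['cy']],[0,0,1]]),None)[0].reshape(-1,2)
def tool(p,yaw=None):
    s=r.read_state(); return s['tool_rot'].T@(np.array(p)-s['ee_pos'])*100
E
python3 - <<'E'
from h import *
c=r.capture('top')
P={}
for n,u,v,z in [('rl',42,100,.142),('rr',297,47,.142),('fr',337,243,.142),('fl',78,292,.142),('b1',163,327,.118),('b2',278,300,.118),('glass',650,176,.036),('red',143,170,.11),('rcap',146,226,.098),('blue',242,145,.11),('bcap',246,203,.098),('l1',568,65,.033),('l2',745,80,.033),('l3',733,295,.033),('l4',550,278,.033)]:
    P[n]=ray(c,(160+(u+.5)/4-.5,150+(v+.5)/4-.5),z); print(n,P[n].round(4))
yx=lambda a:np.arctan2(a[1],a[0])
print('hood yaw',yx(P['rl']-P['fl']),yx(P['rr']-P['fr']),yx(P['fl']-P['fr'])-np.pi/2,yx(P['rl']-P['rr'])-np.pi/2,'bar',yx(P['b1']-P['b2'])-np.pi/2)
print('light',yx(P['l1']-P['l4']),yx(P['l2']-P['l3']))
print('red yaw',yx(P['red']-P['rcap']),yx(P['blue']-P['bcap']))
s=r.read_state();print(s['joints'],s['tool_rot'][:,1])
E
```

```text
rl [0.629  0.3769 0.142 ]
rr [0.687  0.1325 0.142 ]
fr [0.4949 0.0883 0.142 ]
fl [0.4434 0.3311 0.142 ]
b1 [0.4144 0.253  0.118 ]
b2 [0.4424 0.1442 0.118 ]
glass [ 0.5875 -0.2261  0.036 ]
red [0.5684 0.2812 0.11  ]
rcap [0.515  0.2773 0.098 ]
blue [0.5954 0.1854 0.11  ]
bcap [0.5398 0.1804 0.098 ]
l1 [ 0.7043 -0.1425  0.033 ]
l2 [ 0.6919 -0.3265  0.033 ]
l3 [ 0.4668 -0.3093  0.033 ]
l4 [ 0.4806 -0.124   0.033 ]
hood yaw 0.24165598118141976 0.22610163779172357 0.2090270739269906 0.23316816137157836 bar 0.2519277731273273
light -0.08229785409596302 -0.07648823391045853
red yaw 0.07161233503342403 0.08921615957774968
[-1.20262852e+00  4.80712751e-01  1.59669117e+00 -2.95046271e-05
  1.06515034e+00 -4.66332098e-02] [ 0.40302074 -0.91519034 -0.00096176]
```

servo_tool([
  [[4.2, -2.2, -0.3, -0.14], [8.4, -4.4, -0.6, -0.28], [12.6, -6.5, -1, -0.42], [16.8, -8.7, -1.3, -0.56], [21, -10.9, -1.6, -0.7], [25.2, -13, -2, -0.84], [29.4, -15.2, -2, -0.98], [33.6, -17.4, -2, -1.12]],
], hand=-0.2)

```text
t: 0.95
ee_pos: [0.5003, -0.2985, 0.2514]
tool_rot: [[0.03, 1.0, 0.0], [1.0, -0.03, -0.0], [-0.0, 0.0, -1.0]]
contact_force: [0.3, -0.5, 0.6]
grip_width: 0.0346
grasp_force: 0.0
```

```bash
cat >> h.py <<'E'
def go(p,yangle):
    s=r.read_state(); R=s['tool_rot']; a=np.arctan2(R[1,1],R[0,1])
    d=-((yangle-a+np.pi/2)%np.pi-np.pi/2)
    print('t',round(s['t'],2),'pos',s['ee_pos'].round(4),'yang',round(a,3),'w',round(s['grip_width'],4),'F',np.round(s['contact_force'],1),'j6',round(s['joints'][5],2)); print('  move cm',(R.T@(np.array(p)-s['ee_pos'])*100).round(2),'yaw',round(d,3))
E
python3 - <<'E'
from h import *
go([.5,.05,.25],.23)
E
```

```text
t 0.95 pos [ 0.5003 -0.2985  0.2514] yang -0.03 w 0.0346 F [ 0.3 -0.5  0.6] j6 -0.56
  move cm [34.83 -1.08  0.14] yaw -0.26
```

servo_tool([
  [[4.5, 0, 0, -0.05], [9, 0, 0, -0.1], [13.5, 0, 0, -0.15], [18, 0, 0, -0.2], [22.5, -0.5, 0, -0.24], [27, -1, 0, -0.26], [31.5, -1.5, 0, -0.26], [35.5, -2, 0, -0.26]],
])

```text
t: 1.75
ee_pos: [0.4916, 0.0573, 0.2513]
tool_rot: [[-0.222, 0.975, 0.0], [0.975, 0.222, 0.0], [0.0, 0.0, -1.0]]
contact_force: [0.4, 0.6, 0.4]
grip_width: 0.0338
grasp_force: 0.0
```

```bash
python3 - <<'E'
from h import *
go([.4265,.1995,.20],.23)
E
```

```text
t 1.75 pos [0.4916 0.0573 0.2513] yang 0.224 w 0.0338 F [0.4 0.6 0.4] j6 -0.17
  move cm [15.31 -3.18  5.13] yaw -0.006
```

servo_tool([
  [[3.8, -0.8, 1, 0], [7.6, -1.6, 2, 0], [11.5, -2.4, 4, -0.006], [15.3, -3.2, 5, -0.006], [15.3, -3.2, 5, -0.006], [15.3, -3.2, 5, -0.006]],
])

```text
t: 2.35
ee_pos: [0.4265, 0.1979, 0.2011]
tool_rot: [[-0.23, 0.973, -0.001], [0.973, 0.23, -0.0], [-0.0, -0.001, -1.0]]
contact_force: [0.9, -0.1, 0.3]
grip_width: 0.0343
grasp_force: 0.0
```

```bash
python3 - <<'E'
from h import *
c=r.capture('wrist'); cv2.imwrite('pics/w1.png',c['img'][:,:,::-1])
go([.4265,.1995,.1],.23)
print(proj(c,[[.4265,.1995,.118],[.4265,.1995,.142]]), ray(c,(256,192),.118))
E
```

```text
t 2.4 pos [0.4271 0.1973 0.2014] yang 0.231 w 0.034 F [ 0.4  0.4 -0.9] j6 0.14
  move cm [ 2.300e-01 -1.000e-02  1.014e+01] yaw 0.001
[[259.56283291 197.26538759]
 [259.6142852  205.44812919]] [0.42234878 0.20344562 0.118     ]
```

View pics/w1.png

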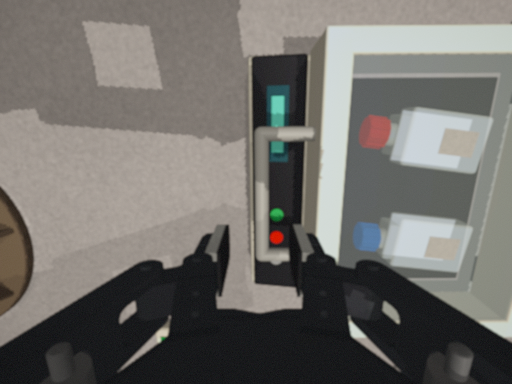

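The wrist view shows the bar at column ~263, rows 128–258 (centre (263,194)), with the fingers straddling it. The red flask's body is at about (440,138) and the hood front is at column ~325.

```bash
python3 - <<'E'
from h import *
c=r.capture('wrist')
a,b=ray(c,(263,131),.118),ray(c,(263,255),.118); print(a,b,(a+b)/2,np.arctan2(*(a-b)[1::-1])-np.pi/2)
R=.2459;f0=np.arctan2(.038,.243); bar=np.r_[((a+b)/2)[:2],0]
for th in (0,.2,.4,.6,.8,1,1.2,1.35,1.5,1.6):
    print(th, 'fwd(+shaker x) cm', round(100*(.243-R*np.cos(f0+th)),2),'up',round(100*(R*np.sin(f0+th)-.038),2))
p=(a+b)/2
go([p[0],p[1],.0995],.23)
E
```

```text
[0.41685091 0.25492879 0.118     ] [0.44326916 0.14485303 0.118     ] [0.43006004 0.19989091 0.118     ] 0.23554560252995738
0 fwd(+shaker x) cm 0.01 up -0.0
0.2 fwd(+shaker x) cm 1.24 up 4.75
0.4 fwd(+shaker x) cm 3.4 up 9.16
0.6 fwd(+shaker x) cm 6.39 up 13.05
0.8 fwd(+shaker x) cm 10.1 up 16.27
1 fwd(+shaker x) cm 14.37 up 18.7
1.2 fwd(+shaker x) cm 19.04 up 20.22
1.35 fwd(+shaker x) cm 22.69 up 20.74
1.5 fwd(+shaker x) cm 26.37 up 20.7
1.6 fwd(+shaker x) cm 28.81 up 20.37
t 2.45 pos [0.4274 0.1969 0.2015] yang 0.23 w 0.0343 F [ 0.1 -0.2 -0.2] j6 0.14
  move cm [ 0.23  0.32 10.2 ] yaw -0.0
```

servo_tool([
  [[0.1, 0.3, 2.5, 0], [0.2, 0.3, 5, 0], [0.2, 0.3, 7.5, 0], [0.2, 0.3, 9.5, 0], [0.2, 0.3, 10.4, 0], [0.2, 0.3, 10.4, 0], [0.2, 0.3, 10.4, 0]],
])

```text
t: 3.15
ee_pos: [0.4301, 0.1994, 0.0977]
tool_rot: [[-0.227, 0.974, 0.0], [0.974, 0.227, 0.0], [0.0, 0.0, -1.0]]
contact_force: [0.2, 0.7, -0.1]
grip_width: 0.0341
grasp_force: 0.0
```

servo_tool([
  [[0, 0, 0, 0], [0, 0, 0, 0], [0, 0, 0, 0], [0, 0, 0, 0], [0, 0, 0, 0]],
], hand=-1, squeeze=60)

```text
t: 3.65
ee_pos: [0.4281, 0.1993, 0.0978]
tool_rot: [[-0.228, 0.974, -0.002], [0.974, 0.228, -0.001], [-0.0, -0.002, -1.0]]
contact_force: [-8.8, -4.6, 15.6]
grip_width: 0.01
grasp_force: 58.5
```

servo_tool([
  [[0, 0.13, -0.7, 0], [0, 0.5, -2.4, 0], [0, 1.0, -4.05, 0], [0, 1.6, -5.65, 0], [0, 2.3, -7.2, 0], [0, 3.15, -8.75, 0], [0, 3.95, -10, 0], [0, 4.8, -11.2, 0]],
])

```text
t: 4.45
ee_pos: [0.4724, 0.21, 0.2092]
tool_rot: [[-0.228, 0.974, -0.007], [0.974, 0.228, -0.002], [-0.0, -0.008, -1.0]]
contact_force: [-18.1, 0.6, 4.9]
grip_width: 0.0099
grasp_force: 58.7
```

```bash
python3 - <<'E'
from h import *
s=r.read_state(); print(s['ee_pos'],s['contact_force'],s['grip_width'],s['grasp_force'])
x=np.array([np.cos(.235),np.sin(.235)]); p0=np.array([.4281,.1993]); print((s['ee_pos'][:2]-p0)@x, s['ee_pos'][2]-.0978)
R=.2459;f0=np.arctan2(.038,.243)
F=lambda t:np.array([.243-R*np.cos(f0+t),R*np.sin(f0+t)-.038])*100
for t in np.arange(.57,1.66,.07): print(round(t,2),(F(t)-F(.5)).round(2))
E
```

```text
[0.47244229 0.20998037 0.20921896] [-18.05097592   0.57375796   4.8615105 ] 0.009911485512246066 58.734973669052124
0.04561036154962126 0.11141895734095325
0.57 [1.1  1.33]
0.64 [2.28 2.57]
0.71 [3.55 3.74]
0.78 [4.9  4.81]
0.85 [6.32 5.78]
0.92 [7.8  6.65]
0.99 [9.35 7.41]
1.06 [10.94  8.07]
1.13 [12.57  8.61]
1.2 [14.24  9.04]
1.27 [15.93  9.35]
1.34 [17.64  9.54]
1.41 [19.36  9.61]
1.48 [21.08  9.56]
1.55 [22.79  9.39]
1.62 [24.49  9.1 ]
```

servo_tool([
  [[0, 0.9, -1.3, 0], [0, 2.1, -2.55, 0], [0, 3.35, -3.75, 0], [0, 4.7, -4.8, 0], [0, 6.1, -5.8, 0], [0, 7.6, -6.65, 0], [0, 9.15, -7.4, 0], [0, 10.75, -8.05, 0]],
])

```text
t: 5.25
ee_pos: [0.5805, 0.2362, 0.292]
tool_rot: [[-0.228, 0.974, 0.0], [0.974, 0.228, 0.002], [0.002, 0.0, -1.0]]
contact_force: [-8.5, 4.8, 14.1]
grip_width: 0.01
grasp_force: 63.9
```

servo_tool([
  [[0, 1.6, -0.55, 0], [0, 3.3, -0.97, 0], [0, 5, -1.28, 0], [0, 6.7, -1.47, 0], [0, 8.4, -1.54, 0], [0, 10.1, -1.5, 0], [0, 11.8, -1.32, 0], [0, 11.8, -1.32, 0]],
])

```text
t: 6.05
ee_pos: [0.6977, 0.2642, 0.3035]
tool_rot: [[-0.228, 0.974, 0.002], [0.974, 0.228, 0.003], [0.002, 0.003, -1.0]]
contact_force: [1.5, 9.7, 3.3]
grip_width: 0.0097
grasp_force: 65.7
```

servo_tool([
  [[0, 0, 0, 0], [0, 0, 0, 0], [0, 0, 0, 0], [0, 0, -2, 0], [0, 0, -5, 0], [0, 0, -8, 0], [0, 0, -8, 0], [0, 0, -8, 0]],
], hand=0.2)

```text
t: 6.85
ee_pos: [0.6957, 0.2621, 0.3838]
tool_rot: [[-0.228, 0.974, 0.001], [0.974, 0.228, 0.0], [-0.0, 0.001, -1.0]]
contact_force: [-0.6, -0.4, -0.1]
grip_width: 0.0513
grasp_force: 0.0
```

```bash
python3 - <<'E'
from h import *
go([.57,.28,.2],.08+np.pi/2)
c=r.capture('top'); cv2.imwrite('pics/t2.png',cv2.resize(c['img'][100:260,150:350,::-1],None,fx=4,fy=3.75))
E
```

```text
t 6.85 pos [0.6957 0.2621 0.3838] yang 0.23 w 0.0513 F [-0.6 -0.4 -0.1] j6 0.09
  move cm [  4.61 -11.85  18.37] yaw -1.421
```

View pics/t2.png

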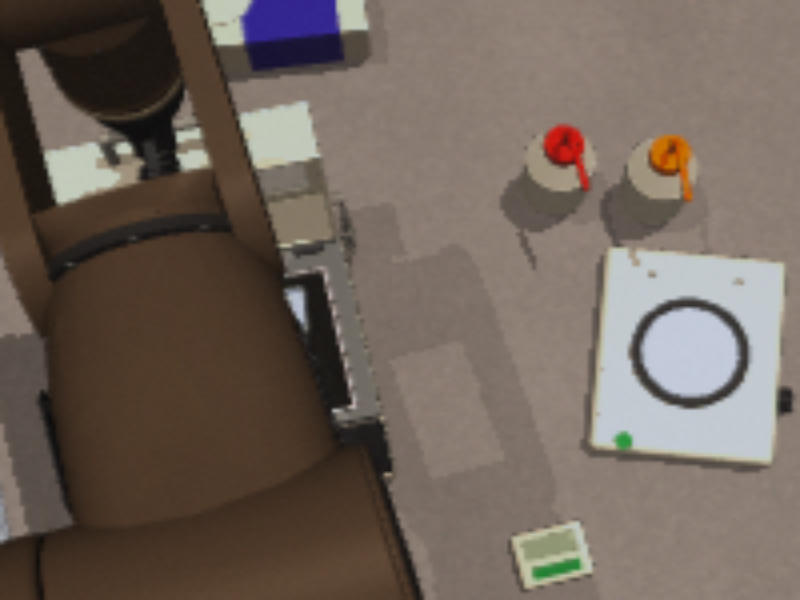

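The hood stands up behind the hinge and the bench items are undisturbed. Next I'll move over the red flask.

servo_tool([
  [[0.5, -2, 0, -0.14], [1.5, -4.5, 0, -0.28], [2.5, -7, 0, -0.42], [3.5, -9.5, 1.5, -0.56], [4.6, -11.8, 4, -0.7], [4.6, -11.8, 7, -0.84], [4.6, -11.8, 10, -0.98], [4.6, -11.8, 13, -1.12]],
], hand=0.5)

```text
t: 7.7
ee_pos: [0.5692, 0.2799, 0.251]
tool_rot: [[-0.977, 0.213, -0.001], [0.213, 0.977, -0.001], [0.001, -0.001, -1.0]]
contact_force: [0.8, 0.3, -0.3]
grip_width: 0.0641
grasp_force: 0.0
```

```bash
python3 - <<'E'
from h import *
go([.57,.28,.2],.08+np.pi/2)
E
```

```text
t 7.7 pos [0.5692 0.2799 0.251 ] yang 1.356 w 0.0641 F [ 0.8  0.3 -0.3] j6 -0.95
  move cm [-0.08  0.04  5.1 ] yaw -0.295
```

servo_tool([
  [[0, 0, 1.5, -0.1], [0, 0, 3, -0.2], [0, 0, 4.5, -0.295], [0, 0, 4.5, -0.295], [0, 0, 4.5, -0.295]],
])

```text
t: 8.2
ee_pos: [0.5698, 0.2799, 0.2075]
tool_rot: [[-0.997, -0.071, -0.002], [-0.071, 0.997, -0.001], [0.002, -0.001, -1.0]]
contact_force: [-0.3, -0.2, -0.1]
grip_width: 0.0639
grasp_force: 0.0
```

```bash
python3 - <<'E'
from h import *
go([.57,.28,.2],.08+np.pi/2)
c=r.capture('wrist'); cv2.imwrite('pics/w2.png',c['img'][:,:,::-1])
E
```

```text
t 8.2 pos [0.5698 0.2799 0.2075] yang 1.642 w 0.0639 F [-0.3 -0.2 -0.1] j6 -1.23
  move cm [-0.02  0.01  0.75] yaw -0.009
```

View pics/w2.png

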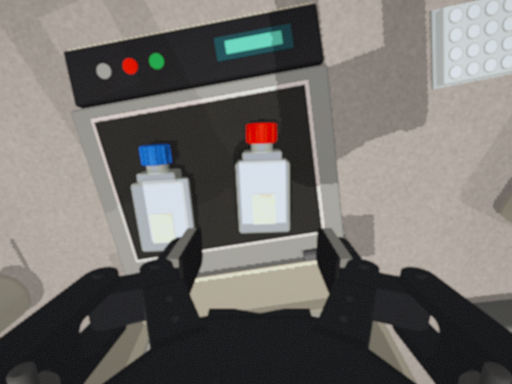

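The wrist view shows the red body's top face at columns 237–290 and rows 161–233 (centre (264,197)), with its cap at (261,132). The blue flask is at (162,215). Hood is open.

```bash
python3 - <<'E'
from h import *
c=r.capture('wrist')
b=ray(c,(264,197),.110);k=ray(c,(261.5,133),.098)
e=[ray(c,q,.110) for q in [(237,165),(240,232),(289,162),(290,231)]]
an=lambda a:np.arctan2(a[1],a[0])
print(b,an(b-k),an(e[1]-e[0]),an(e[3]-e[2]),np.linalg.norm(e[0]-e[2]),np.linalg.norm(e[1]-e[3]),np.linalg.norm(e[1]-e[0]))
bb=ray(c,(165,215),.110);print('blue',bb)
go([b[0],b[1],.088],.08+np.pi/2)
E
```

```text
[0.57199529 0.28477535 0.11      ] 0.11294130472183297 0.09518484329879136 0.11559342885850463 0.04738651688148046 0.04873483298012081 0.06573407310152808
blue [0.5966826  0.19153728 0.11      ]
t 8.3 pos [0.5705 0.2802 0.2085] yang 1.643 w 0.0643 F [ 0.7 -0.5  0. ] j6 -1.23
  move cm [-0.18  0.44 12.05] yaw -0.008
```

servo_tool([
  [[-0.1, 0.2, 2, -0.03], [-0.2, 0.4, 5, -0.03], [-0.2, 0.4, 8, -0.03], [-0.2, 0.4, 10.2, -0.03], [-0.2, 0.4, 11.6, -0.03], [-0.2, 0.4, 12.1, -0.03], [-0.2, 0.4, 12.1, -0.03], [-0.2, 0.4, 12.1, -0.03]],
])

```text
t: 9.1
ee_pos: [0.5727, 0.2847, 0.0881]
tool_rot: [[-0.995, -0.104, 0.001], [-0.104, 0.995, 0.001], [-0.001, 0.0, -1.0]]
contact_force: [0.6, -0.0, 0.8]
grip_width: 0.0643
grasp_force: 0.0
```

```bash
python3 - <<'E'
from h import *
go([.572,.2838,.0865],.10+np.pi/2)
c=r.capture('wrist'); cv2.imwrite('pics/w3.png',c['img'][:,:,::-1])
E
```

```text
t 9.1 pos [0.5727 0.2847 0.0881] yang 1.675 w 0.0643 F [ 0.6 -0.   0.8] j6 -1.26
  move cm [ 0.08 -0.08  0.16] yaw 0.004
```

View pics/w3.png

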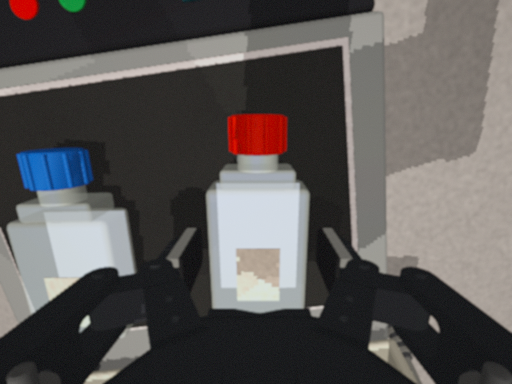

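The red flask sits centred between the fingers: body at columns 208–308, fingers at about 200 and 318. Closing.

servo_tool([
  [[0, 0, 0.1, 0], [0, 0, 0.1, 0], [0, 0, 0.1, 0], [0, 0, 0.1, 0], [0, 0, 0.1, 0]],
], hand=-1, squeeze=35)

```text
t: 9.65
ee_pos: [0.5727, 0.2846, 0.0871]
tool_rot: [[-0.995, -0.104, 0.002], [-0.104, 0.995, 0.001], [-0.002, 0.001, -1.0]]
contact_force: [-1.7, -0.2, 6.8]
grip_width: 0.0496
grasp_force: 36.2
```

servo_tool([
  [[0, 0, -0.3, 0], [0, 0, -1, 0], [0, 0, -2.2, 0], [0, 0, -3.6, 0], [0, 0, -5.2, 0], [0, 0, -6.8, 0], [0, 0, -8.4, 0], [0, 0, -9.5, 0]],
])

```text
t: 10.45
ee_pos: [0.5726, 0.2846, 0.1834]
tool_rot: [[-0.995, -0.104, 0.002], [-0.104, 0.995, 0.001], [-0.002, 0.001, -1.0]]
contact_force: [-0.5, 0.2, -0.6]
grip_width: 0.0495
grasp_force: 36.7
```

```bash
python3 - <<'E'
from h import *
go([.5875,-.2261,.18],.10+np.pi/2)
c=r.capture('wrist'); cv2.imwrite('pics/w4.png',c['img'][:,:,::-1])
E
```

```text
t 10.45 pos [0.5726 0.2846 0.1834] yang 1.675 w 0.0495 F [-0.5  0.2 -0.6] j6 -1.26
  move cm [  3.83 -50.95   0.3 ] yaw 0.004
```

View pics/w4.png

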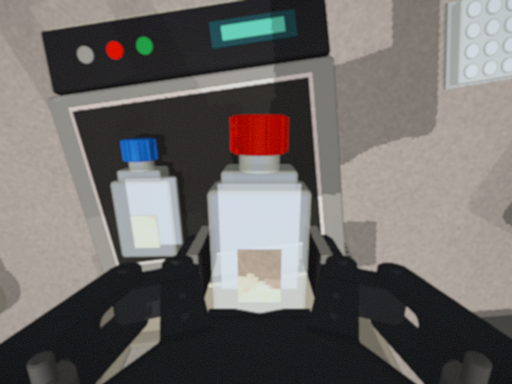

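The flask is held level and the blue flask is unmoved on the mat. I'll check the in-hand offset and the clearance to the bottles.

```bash
python3 - <<'E'
from h import *
c=r.capture('wrist'); s=r.read_state()
m=(ray(c,(210,185),.206)+ray(c,(309,185),.206))/2
print('flask ctr rel tool cm',(s['tool_rot'].T@(m-s['ee_pos'])*100)[:2]+[-3.5,0])
t=r.capture('top')
for q in [(291,139),(317,142)]: print(ray(t,q,.2))
E
```

```text
flask ctr rel tool cm [0.20300177 0.00730222]
[ 0.76289977 -0.08526244  0.2       ]
[ 0.75301122 -0.18381076  0.2       ]
```

servo_tool([
  [[0.1, -1, 0, 0], [0.2, -3, 0, 0], [0.4, -6, 0, 0], [0.7, -9.5, 0, 0], [1, -13.2, 0, 0], [1.3, -17, 0, 0], [1.6, -21, 0, 0], [1.9, -25, 0, 0]],
])

```text
t: 11.4
ee_pos: [0.5781, 0.0316, 0.1801]
tool_rot: [[-0.995, -0.104, -0.002], [-0.104, 0.995, -0.0], [0.002, 0.0, -1.0]]
contact_force: [0.5, 0.3, -1.3]
grip_width: 0.0496
grasp_force: 36.7
```

servo_tool([
  [[0.3, -4, 0, 0], [0.6, -8, 0, 0], [0.9, -12, 0, 0], [1.2, -15.5, 0, 0], [1.5, -18, 0, 0], [1.5, -19.5, 0, 0], [1.5, -20, 0, 0], [1.5, -20, 0, 0]],
])

```text
t: 12.2
ee_pos: [0.5848, -0.1667, 0.1805]
tool_rot: [[-0.995, -0.103, -0.001], [-0.103, 0.995, 0.0], [0.001, 0.0, -1.0]]
contact_force: [1.3, -0.2, -0.3]
grip_width: 0.0497
grasp_force: 36.7
```

```bash
python3 - <<'E'
from h import *
go([.5875,-.2261,.1],.10+np.pi/2)
c=r.capture('wrist'); cv2.imwrite('pics/w5.png',c['img'][:,:,::-1]); print(proj(c,[.5875,-.2261,.036]))
E
```

```text
t 12.2 pos [ 0.5848 -0.1667  0.1805] yang 1.674 w 0.0497 F [ 1.3 -0.2 -0.3] j6 -2.0
  move cm [ 0.34 -5.93  8.05] yaw 0.004
[[205.38749647 180.87010719]]
```

View pics/w5.png

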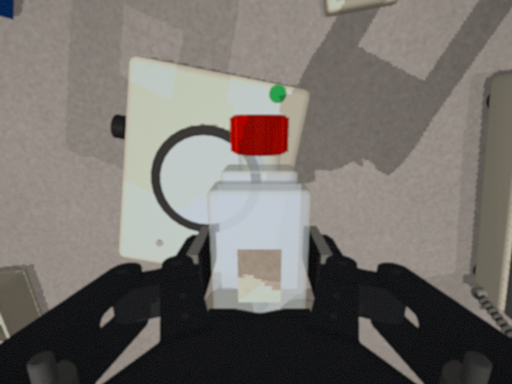

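The ring's centre appears at about (205,179), within ~2 mm of my earlier estimate. Moving over it and lowering.

servo_tool([
  [[0.1, -1.5, 0, 0], [0.2, -3.5, 1, 0], [0.3, -5, 3, 0], [0.3, -5.9, 5.5, 0], [0.3, -5.9, 8, 0], [0.3, -5.9, 10.5, 0], [0.3, -5.9, 12.5, 0], [0.3, -5.9, 13.2, 0]],
])

```text
t: 13.05
ee_pos: [0.5868, -0.226, 0.0463]
tool_rot: [[-0.995, -0.104, -0.003], [-0.104, 0.995, 0.001], [0.003, 0.002, -1.0]]
contact_force: [0.1, -0.1, -1.1]
grip_width: 0.0492
grasp_force: 36.7
```

```bash
python3 - <<'E'
from h import *
go([.588,-.226,.0385],.10+np.pi/2)
E
```

```text
t 13.05 pos [ 0.5868 -0.226   0.0463] yang 1.675 w 0.0492 F [ 0.1 -0.1 -1.1] j6 -2.09
  move cm [-0.12 -0.01  0.78] yaw 0.004
```

servo_tool([
  [[-0.1, 0, 0.2, 0], [-0.1, 0, 0.4, 0], [-0.1, 0, 0.55, 0], [-0.1, 0, 0.65, 0], [-0.1, 0, 0.7, 0], [-0.1, 0, 0.7, 0]],
])

```text
t: 13.65
ee_pos: [0.5893, -0.2257, 0.0423]
tool_rot: [[-0.995, -0.104, 0.0], [-0.104, 0.995, -0.0], [-0.0, -0.0, -1.0]]
contact_force: [-0.1, -1.3, -1.2]
grip_width: 0.0495
grasp_force: 36.7
```

servo_tool([
  [[0, 0, 0.05, 0], [0, 0, 0.1, 0], [0, 0, 0.1, 0]],
])

```text
t: 13.95
ee_pos: [0.5891, -0.2256, 0.041]
tool_rot: [[-0.995, -0.104, -0.0], [-0.104, 0.995, 0.0], [0.0, 0.0, -1.0]]
contact_force: [0.2, -0.1, -0.1]
grip_width: 0.0491
grasp_force: 36.7
```

servo_tool([
  [[0, 0, 0.05, 0], [0, 0, 0.1, 0], [0, 0, 0.1, 0], [0, 0, 0.1, 0]],
])

```text
t: 14.35
ee_pos: [0.5891, -0.2256, 0.04]
tool_rot: [[-0.995, -0.104, -0.0], [-0.104, 0.995, 0.0], [0.0, 0.0, -1.0]]
contact_force: [-0.1, 0.2, -1.3]
grip_width: 0.0494
grasp_force: 36.7
```

servo_tool([
  [[0, 0, 0.05, 0], [0, 0, 0.1, 0], [0, 0, 0.1, 0], [0, 0, 0.1, 0]],
])

```text
t: 14.75
ee_pos: [0.5892, -0.2256, 0.039]
tool_rot: [[-0.995, -0.104, -0.0], [-0.104, 0.995, 0.0], [0.0, 0.0, -1.0]]
contact_force: [0.6, -0.5, 0.2]
grip_width: 0.0494
grasp_force: 36.7
```

servo_tool([
  [[0, 0, 0.05, 0], [0, 0, 0.1, 0], [0, 0, 0.1, 0], [0, 0, 0.1, 0]],
])

```text
t: 15.15
ee_pos: [0.5892, -0.2256, 0.0382]
tool_rot: [[-0.995, -0.104, 0.0], [-0.104, 0.995, -0.0], [-0.0, -0.0, -1.0]]
contact_force: [-1.2, 0.4, 4.4]
grip_width: 0.0496
grasp_force: 37.1
```

The flask has touched down. Releasing it and retreating upwards.

servo_tool([
  [[0, 0, 0, 0], [0, 0, 0, 0], [0, 0, 0, 0], [0, 0, 0, 0], [0, 0, 0, 0]],
], hand=0.55)

```text
t: 15.65
ee_pos: [0.5892, -0.2256, 0.038]
tool_rot: [[-0.995, -0.104, -0.0], [-0.104, 0.995, 0.0], [0.0, 0.0, -1.0]]
contact_force: [0.1, 0.8, -0.2]
grip_width: 0.0662
grasp_force: 0.0
```

servo_tool([
  [[0, 0, -0.5, 0], [0, 0, -2, 0], [0, 0, -4, 0], [0, 0, -7, 0], [0, 0, -10, 0], [0, 0, -13, 0], [0, 0, -15, 0], [0, 0, -15, 0]],
])

```text
t: 16.45
ee_pos: [0.5909, -0.2264, 0.1925]
tool_rot: [[-0.995, -0.104, 0.005], [-0.104, 0.995, -0.002], [-0.005, -0.003, -1.0]]
contact_force: [0.8, 0.5, -0.7]
grip_width: 0.066
grasp_force: 0.0
```

```bash
python3 - <<'E'
from h import *
c=r.capture('wrist');t=r.capture('top');s=r.read_state();print(s['t'],s['ee_pos'],s['contact_force'])
w=cv2.resize(c['img'],(400,300)); v=cv2.resize(t['img'][100:260,150:350],(400,300))
cv2.imwrite('pics/e.png',np.hstack([w,v])[:,:,::-1])
print(proj(c,[[.5875,-.2261,.036],[.5875,-.2261,.061]])*[400/512,300/384])
E
```

```text
16.55 [ 0.5893805  -0.22571787  0.18923945] [1.462418  0.6422128 0.223264 ]
[[203.19124652 139.10565883]
 [203.20877469 142.91156118]]
```

View pics/e.png

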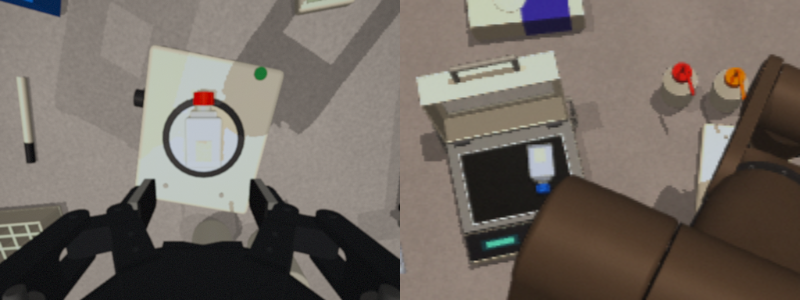

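The flask lies centred within a few millimetres on the glass disc. The hood stands open and the blue flask is still in place.

```bash
python3 -c "
from station import r
print(r.close_job())"
```

```text
the job is handed in; nothing more can be done
None
```

The job is handed in at about 16.6 s; no verdict came back. In the last pictures the hood stands open on its own, the red-capped flask lies flat within about 4 mm of the glass disc's centre, and the blue flask and the bench items in view look undisturbed.

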